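# Fingertip run round a balance pan

### The job

Check that the balance's sprung pan moves freely all the way round: with the fingertips (best shut together and pointing straight down), press the pan lightly, about half of its 8 mm travel, on the blue end dot nearest the green tag, and slide along the blue horseshoe line over every dot to the end dot at the orange tag in one stroke. Do not lift off on the way and never push the pan onto its stop. Then lift clear so that the pan rises again, leaving the brass weight standing on the pan and the jar, beaker and spatula where they are.

Things in the scene. Friction and masses are not known exactly. Their poses are not given: they have to be found in the camera images.
- balance: ivory laboratory balance fixed to the bench, housing 300 x 210 mm, flat top 66 mm above the bench, display on its near end. Origin on the bench under the centre of the pan; x points away from the display, y to the left seen from the display, z up. The housing spans x -195 to +105 mm and y -105 to +105 mm. It stands at a different place and yaw each time
- pan (a joint): travel of the square sprung steel pan (180 x 180 x 6 mm) in metres: 0 up at rest (top face 80 mm above the bench), grows as it is pressed straight down, 0.008 on its stop. It starts to sink at about 1.5 to 3 N (it carries the weight) and then gives 1 mm for each 0.8 N, and rises by itself when let go. Pressed about 0.004 is right, 0.007 is too far
- green_tag: flat green tag, 26 x 34 x 3 mm, on the housing in front of the pan, 74 mm to the display side of the end dot (mark0 or mark9) where the stroke starts. Origin at the centre of its underside. It trades places with the orange tag from run to run
- orange_tag: flat orange tag, same size, on the housing in front of the end dot where the stroke finishes. Origin at the centre of its underside
- weight: loose brass check weight, 28 mm across, 47 mm high with a knob, about 200 g, standing on the pan inside the horseshoe line, within 10 mm either way of its centre; not to be disturbed. Origin at the centre of its underside
- jar: loose glass jar with red cap, 48 mm across, 75 mm high, on the bench left of the balance. Origin at the centre of its underside
- spatula: loose steel weighing spatula, 195 mm long, 8 to 18 mm wide, 5 mm thick, lying on the bench right of the balance. Origin at the middle of its underside, x along it
- beaker: loose glass beaker, 60 mm across, 80 mm high, on the bench right of the balance. Origin at the centre of its underside
- mark0 (a point): blue dot 0 (the right-hand end dot, on the balance's -y side, seen from the display) of ten, 12 mm across, on the pan's top face and moving down with it; dots 0 to 9 lie 30 degrees (32 mm) apart on a thin blue horseshoe arc of 62 mm radius about the pan's centre, its 90 degree gap towards the display. The point lies at the dot's centre on the top face, z up
- mark1 (a point): blue dot 1 of ten, 12 mm across, on the pan's top face and moving down with it; dots 0 to 9 lie 30 degrees (32 mm) apart on a thin blue horseshoe arc of 62 mm radius about the pan's centre, its 90 degree gap towards the display. The point lies at the dot's centre on the top face, z up
- mark2 (a point): blue dot 2 of ten, 12 mm across, on the pan's top face and moving down with it; dots 0 to 9 lie 30 degrees (32 mm) apart on a thin blue horseshoe arc of 62 mm radius about the pan's centre, its 90 degree gap towards the display. The point lies at the dot's centre on the top face, z up
- mark3 (a point): blue dot 3 of ten, 12 mm across, on the pan's top face and moving down with it; dots 0 to 9 lie 30 degrees (32 mm) apart on a thin blue horseshoe arc of 62 mm radius about the pan's centre, its 90 degree gap towards the display. The point lies at the dot's centre on the top face, z up
- mark4 (a point): blue dot 4 of ten, 12 mm across, on the pan's top face and moving down with it; dots 0 to 9 lie 30 degrees (32 mm) apart on a thin blue horseshoe arc of 62 mm radius about the pan's centre, its 90 degree gap towards the display. The point lies at the dot's centre on the top face, z up
- mark5 (a point): blue dot 5 of ten, 12 mm across, on the pan's top face and moving down with it; dots 0 to 9 lie 30 degrees (32 mm) apart on a thin blue horseshoe arc of 62 mm radius about the pan's centre, its 90 degree gap towards the display. The point lies at the dot's centre on the top face, z up
- mark6 (a point): blue dot 6 of ten, 12 mm across, on the pan's top face and moving down with it; dots 0 to 9 lie 30 degrees (32 mm) apart on a thin blue horseshoe arc of 62 mm radius about the pan's centre, its 90 degree gap towards the display. The point lies at the dot's centre on the top face, z up
- mark7 (a point): blue dot 7 of ten, 12 mm across, on the pan's top face and moving down with it; dots 0 to 9 lie 30 degrees (32 mm) apart on a thin blue horseshoe arc of 62 mm radius about the pan's centre, its 90 degree gap towards the display. The point lies at the dot's centre on the top face, z up
- mark8 (a point): blue dot 8 of ten, 12 mm across, on the pan's top face and moving down with it; dots 0 to 9 lie 30 degrees (32 mm) apart on a thin blue horseshoe arc of 62 mm radius about the pan's centre, its 90 degree gap towards the display. The point lies at the dot's centre on the top face, z up
- mark9 (a point): blue dot 9 (the left-hand end dot, on the balance's +y side) of ten, 12 mm across, on the pan's top face and moving down with it; dots 0 to 9 lie 30 degrees (32 mm) apart on a thin blue horseshoe arc of 62 mm radius about the pan's centre, its 90 degree gap towards the display. The point lies at the dot's centre on the top face, z up
Mind the look-alikes: they are no part of the job. What is shaped like the jar but black or turquoise is not meant.

How it is judged:
On the way, in this order (a step that is already met when the one before it is completed fails the run):
1. the shut fingertips press the pan lightly at dot 1 of 10, counted from the green tag's end (value of joint pan between 0.001 and 0.007 m and contact force between the fingers and balance above 0.3 N and ((y of green_tag in the frame of balance below 0 m and horizontal distance between the grasp point and mark0 below 0.012 m) or (y of green_tag in the frame of balance above 0 m and horizontal distance between the grasp point and mark9 below 0.012 m))), for 0.05 s.
2. the shut fingertips press the pan lightly at dot 2 of 10, counted from the green tag's end (value of joint pan between 0.001 and 0.007 m and contact force between the fingers and balance above 0.3 N and ((y of green_tag in the frame of balance below 0 m and horizontal distance between the grasp point and mark1 below 0.012 m) or (y of green_tag in the frame of balance above 0 m and horizontal distance between the grasp point and mark8 below 0.012 m))), for 0.05 s.
3. the shut fingertips press the pan lightly at dot 3 of 10, counted from the green tag's end (value of joint pan between 0.001 and 0.007 m and contact force between the fingers and balance above 0.3 N and ((y of green_tag in the frame of balance below 0 m and horizontal distance between the grasp point and mark2 below 0.012 m) or (y of green_tag in the frame of balance above 0 m and horizontal distance between the grasp point and mark7 below 0.012 m))), for 0.05 s.
4. the shut fingertips press the pan lightly at dot 4 of 10, counted from the green tag's end (value of joint pan between 0.001 and 0.007 m and contact force between the fingers and balance above 0.3 N and ((y of green_tag in the frame of balance below 0 m and horizontal distance between the grasp point and mark3 below 0.012 m) or (y of green_tag in the frame of balance above 0 m and horizontal distance between the grasp point and mark6 below 0.012 m))), for 0.05 s.
5. the shut fingertips press the pan lightly at dot 5 of 10, counted from the green tag's end (value of joint pan between 0.001 and 0.007 m and contact force between the fingers and balance above 0.3 N and ((y of green_tag in the frame of balance below 0 m and horizontal distance between the grasp point and mark4 below 0.012 m) or (y of green_tag in the frame of balance above 0 m and horizontal distance between the grasp point and mark5 below 0.012 m))), for 0.05 s.
6. the shut fingertips press the pan lightly at dot 6 of 10, counted from the green tag's end (value of joint pan between 0.001 and 0.007 m and contact force between the fingers and balance above 0.3 N and ((y of green_tag in the frame of balance below 0 m and horizontal distance between the grasp point and mark5 below 0.012 m) or (y of green_tag in the frame of balance above 0 m and horizontal distance between the grasp point and mark4 below 0.012 m))), for 0.05 s.
7. the shut fingertips press the pan lightly at dot 7 of 10, counted from the green tag's end (value of joint pan between 0.001 and 0.007 m and contact force between the fingers and balance above 0.3 N and ((y of green_tag in the frame of balance below 0 m and horizontal distance between the grasp point and mark6 below 0.012 m) or (y of green_tag in the frame of balance above 0 m and horizontal distance between the grasp point and mark3 below 0.012 m))), for 0.05 s.
8. the shut fingertips press the pan lightly at dot 8 of 10, counted from the green tag's end (value of joint pan between 0.001 and 0.007 m and contact force between the fingers and balance above 0.3 N and ((y of green_tag in the frame of balance below 0 m and horizontal distance between the grasp point and mark7 below 0.012 m) or (y of green_tag in the frame of balance above 0 m and horizontal distance between the grasp point and mark2 below 0.012 m))), for 0.05 s.
9. the shut fingertips press the pan lightly at dot 9 of 10, counted from the green tag's end (value of joint pan between 0.001 and 0.007 m and contact force between the fingers and balance above 0.3 N and ((y of green_tag in the frame of balance below 0 m and horizontal distance between the grasp point and mark8 below 0.012 m) or (y of green_tag in the frame of balance above 0 m and horizontal distance between the grasp point and mark1 below 0.012 m))), for 0.05 s.
10. the shut fingertips press the pan lightly at dot 10 of 10, counted from the green tag's end (value of joint pan between 0.001 and 0.007 m and contact force between the fingers and balance above 0.3 N and ((y of green_tag in the frame of balance below 0 m and horizontal distance between the grasp point and mark9 below 0.012 m) or (y of green_tag in the frame of balance above 0 m and horizontal distance between the grasp point and mark0 below 0.012 m))), for 0.05 s.
At the end, for the whole second after the job is handed in: Ten dots passed in order from the green end, fingertip centre within 12 mm of each, pan pressed 1 to 7 mm, no lift-off between. At the end the pan is up (within 0.6 mm); weight, jar and beaker upright (0.3 rad), and they and the spatula at rest within 15 mm of their starts (value of joint pan below 0.0006 m and distance of each of weight, jar, spatula, beaker from where it was at the start of the episode below 0.015 m and linear speed of each of weight, jar, spatula, beaker below 0.02 m/s and angle between each of weight, jar, beaker's own z axis and vertical below 0.3 rad); the robot touches nothing.
It fails at once if the pan is pushed onto (or within 1 mm of) its stop (value of joint pan above 0.007 m).
It fails at once if the fingertips leave the pan on the way, between the two end dots (a low pass over dots 2 to 9 with the pan up) (value of joint pan below 0.0003 m and z of the grasp point in the frame of mark0 below 0.034 m and (horizontal distance between the grasp point and mark1 below 0.015 m or horizontal distance between the grasp point and mark2 below 0.015 m or horizontal distance between the grasp point and mark3 below 0.015 m or horizontal distance between the grasp point and mark4 below 0.015 m or horizontal distance between the grasp point and mark5 below 0.015 m or horizontal distance between the grasp point and mark6 below 0.015 m or horizontal distance between the grasp point and mark7 below 0.015 m or horizontal distance between the grasp point and mark8 below 0.015 m)).
It fails at once if a bystander is shifted by more than 15 mm, lifted or carried (distance of any of weight, jar, spatula, beaker from where it was at the start of the episode above 0.015 m).
It fails at once if the weight, jar or beaker is tipped (angle between any of weight, jar, beaker's own z axis and vertical above 0.3 rad).
It also fails if it takes over 46 s, if anything falls off the work surface, if the arm or the gripper's body presses on something with over 40 N, if the wrist force passes 120 N, or if a joint passes its speed limit or range.

### The arm

A 6-joint arm with a two-finger parallel gripper is mounted at the origin on the work surface. World frame = base frame: x ahead of the robot, y to its left, z up, the work surface at z = 0. Lengths are in m, angles in rad, forces in N, time in s.
With the tool pointing down it reaches from about 0.425 to 0.95 m from the base axis. Payload 3.5 kg.
Tool frame: the origin (TCP) lies midway between the tips of the shut fingers; the grasp point (between the pads) lies ctrl.grasp_offset behind it (ctrl.grasp_offset is the distance from the TCP to the grasp point, in m); x points along the fingers, y is the direction in which the jaws open and shut, and the axes are right-handed (so a half turn about x gives the same grasp; the last joint's range is limited). The gripper opens to 85 mm and grips with 20 to 120 N. Pads are 22 mm wide; open, the fingers measure 114 mm over their backs; the gripper's body (76 mm by 85 mm) begins 54 mm behind the grasp point. The pads swing forward as they close: fully open they stand 13 mm farther back than shut.
Start: joints at [-1.405, 0.286, 1.577, -0, 1.279, -0.15], TCP at [0.21, -0.642, 0.197] pointing down, gripper open.
Joint ranges: [-2.77, 2.77], [-0.9, 2.22], [0.21, 2.48], [-1.53, 4.67], [0.24, 2.81], [-2.84, 2.84]. Speed limits (rad/s): [2.79, 2.79, 3.14, 3.14, 3.14, 3.14].

### API

Orientations are given as a unit quaternion [x, y, z, w].
In Python, from plant import readout, read_camera, sign_off, ctrl gives the robot as it stands.
- The arm moves only by the tool drive_tool, never from a script. Its argument "steps" is a list of rows, each a list of 5 numbers: the shift along the tool's x, y, z in cm, then the turn about the tool's x in degrees, then the opening, from 0 (shut) to 1 (fully open). A call has 1 to 10 rows; each row shifts and turns the commanded pose from where the row before left it, along the tool's axes as they then stand; what a row does not reach is not made up. A row lasts 1/10 s, in which the tool goes at most 50 mm and 8.59 degrees, less where a joint would pass 70% of its speed; a pose out of reach is approached as far as the arm can. A call is refused whole if a number of a shift passes 5 or a number of a turn 8.59, either way. A call with a gripper value outside its range is refused whole. The fingers move at their own pace and stop on an object; "force" is the grip in N (left out, the last holds). Time passes only in rows, so rows that do not move let the fingers close. It gives the time, the measured TCP pose, the force and the opening at its end, in the units of the state.
- readout.get_state(): the state, without advancing time (a new reading comes with each control period).
- read_camera(name): name is "scene" or "top" or "wrist"; returns a dict with "frame" (420x560x3 uint8, red, green, blue), "vertical_fov" (degrees; the focal length in pixels is half the picture's height over the tangent of half this angle, whatever the lens; pixels are square), "cx", "cy" (the principal point, pixels), "k1" (the pictures are not rectified: a ray, as slopes to the right and down, at radius r is drawn at 1 + k1 r^2 times it, then the intrinsics apply), "eye" and "orientation" of the camera in the world. Camera axes: x right, y up, looking along -z (the intrinsics and any distortion apply to the point x, -y, -z); pixel columns grow to the right and rows downward; lengths in m; the calibration is good to about 2 mm. A picture is of the moment at which its call begins. There is no depth.
- sign_off(): hands the job in, once; it reports no verdict.
The state is a dict: "time": time; "qpos": joint angles; "dq": joint speeds; "joint_efforts": joint torques, N m; "eef_pos": TCP position; "tcp_rot": TCP orientation; "contact_force": force on the tool from outside, world axes, zero at the start; "wrist_torque": the same for the moment, N m; "opening": opening from 0.0 (shut) to 1.0 (fully open).
Only numpy, scipy, OpenCV 4.12 (cv2) and the standard library are available. Lean on these libraries where they do the work, as an engineer would, in place of code of your own. Each camera call takes 0.05 s, during which the arm holds its last target. There are 200 camera calls.

## Working session

There is one attempt and no reset: what is moved stays moved. The work goes in short steps, Python scripts to look and compute and a tool call to move; the robot and the scene stay as the last step left them, time stands still between calls to the robot, and variables do not carry over. Pictures are saved under pics/ and viewed, about 8 in all and at most 12, crops included, and the job is handed in when it is done.

Besides the shell and the picture viewer there is one more tool, called after "Emit:" as name(argument=value, ...) on one line, values as JSON. drive_tool: Moves the arm, as the interface text tells. Its arguments: {"type":"object","properties":{"steps":{"type":"array","items":{"type":"array","items":{"type":"number"}}},"force":{"type":"number"}},"required":["steps"]}

```bash
mkdir -p pics; ls
cat > h.py <<'E'
import numpy as np, cv2
from scipy.spatial.transform import Rotation as R
from plant import readout, read_camera, sign_off, ctrl
def ray(c,u,v):
    H=c["frame"].shape[0]; f=H/2/np.tan(np.radians(c["vertical_fov"])/2)
    p=np.array([(u-c["cx"])/f,(v-c["cy"])/f]); q=p.copy()
    for _ in range(20): q=p/(1+c["k1"]*(q@q))
    return R.from_quat(c["orientation"]).apply([q[0],-q[1],-1])
def onz(c,u,v,z):
    d=ray(c,u,v); e=np.array(c["eye"]); return e+d*(z-e[2])/d[2]
def blobs(c,lo,hi,amin=15):
    m=cv2.inRange(cv2.cvtColor(c["frame"],cv2.COLOR_RGB2HSV),lo,hi)
    n,_,s,ce=cv2.connectedComponentsWithStats(m)
    return [(s[i,4],*ce[i].round(1)) for i in range(1,n) if s[i,4]>=amin],m
def save(c,name): cv2.imwrite("pics/"+name,c["frame"][:,:,::-1])
E
python3 - <<'E'
from h import *
s=readout.get_state(); print(s, ctrl.grasp_offset)
for n in("top","scene"):
    c=read_camera(n); save(c,n+"1.png"); print(n,c["eye"],c["orientation"],c["vertical_fov"],c["k1"])
    np.save(n+".npy",c,allow_pickle=True)
a=[cv2.imread(f"pics/{n}1.png") for n in("top","scene")]
E
```

```text
pics
{'time': 0.0, 'qpos': array([-1.40500084e+00,  2.87183561e-01,  1.57817294e+00, -7.60847363e-06,
        1.27859507e+00, -1.50011983e-01]), 'dq': array([ 0.00090789, -0.00053989,  0.00035963,  0.00087458, -0.00200648,
       -0.00177975]), 'joint_efforts': array([-5.89146184e-04, -4.05981338e+01, -2.92623210e+01, -1.84739451e-04,
        5.80698557e-03,  2.37296049e-06]), 'eef_pos': array([ 0.20954014, -0.64087984,  0.19563754]), 'tcp_rot': array([-0.69829996, -0.11202604,  0.69831828, -0.11035812]), 'contact_force': array([-0.0449116 ,  0.4041963 ,  0.54446832]), 'wrist_torque': array([-0.00487312,  0.04993183, -0.03450842]), 'opening': 0.9978714037840712} 0.0187
top [0.45923083 0.04402582 0.878663  ] [-0.04291733  0.05816873  0.71228449 -0.69815851] 53.51673644523933 0.004571253065845528
scene [ 0.99594669 -0.75450783  0.80212957] [0.41965214 0.1148332  0.2164047  0.8739991 ] 46.25647281984618 -0.00962991532515103
```

View pics/top1.png

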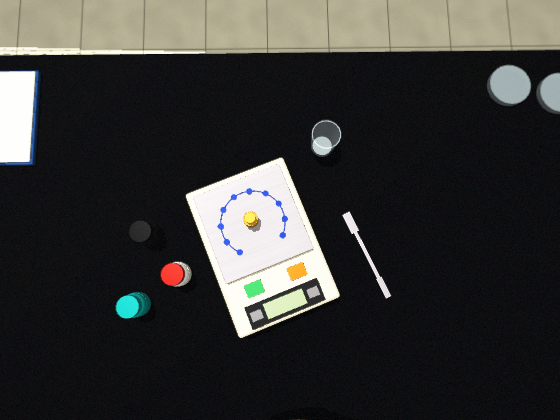

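View pics/scene1.png

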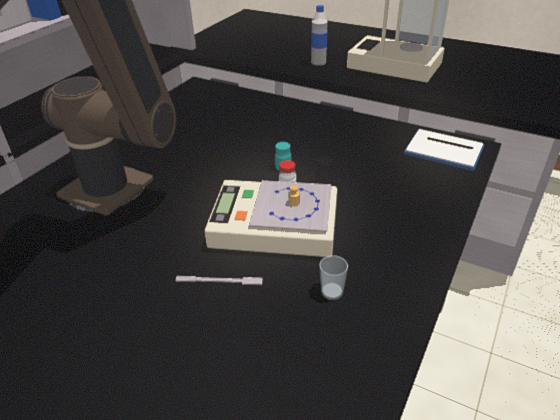

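Top view: the balance's pan is centred near (252,220). The green tag at (254,289) is on the left (+y), so the start is dot (239,252), mark9. The orange tag is at (297,271), so the end is dot (283,235), mark0. The weight is at (251,219). The real jar is the red-capped one at (176,274); the black (140,231) and turquoise (132,306) ones are look-alikes. The scene view agrees.

```bash
cat > meas.py <<'E'
from h import *
def fit(c,zt=0.080):
    b,_=blobs(c,(105,120,60),(130,255,255),3)
    hsv=cv2.cvtColor(c["frame"],cv2.COLOR_RGB2HSV); m=cv2.inRange(hsv,(105,120,60),(130,255,255))
    m=cv2.morphologyEx(m,cv2.MORPH_OPEN,np.ones((3,3),np.uint8))
    n,_,s,ce=cv2.connectedComponentsWithStats(m)
    P=[];A=[]
    for i in range(1,n):
        p=onz(c,*ce[i],zt)
        P.append(p[:2]);A.append((s[i,4],*ce[i].round(1)))
    return np.array(P),A
E
python3 - <<'E'
from meas import *
for n in("top","scene"):
    c=np.load(n+".npy",allow_pickle=True).item()
    P,A=fit(c)
    print(n)
    for p,a in zip(P,A): print(a,p.round(4))
    for nm,lo,hi in(("green",(50,120,80),(75,255,255)),("orange",(8,150,150),(20,255,255)),("red",(0,180,100),(5,255,255))):
        print(nm,[(t,onz(c,t[1],t[2],.069 if nm!="red" else .075).round(3)) for t in blobs(c,lo,hi,25)[0]])
E
```

```text
top
(np.int32(344), np.float64(34.0), np.float64(120.7)) [0.764  0.5078]
(np.int32(23), np.float64(249.0), np.float64(190.8)) [0.6158 0.086 ]
(np.int32(23), np.float64(265.2), np.float64(193.0)) [0.6109 0.0545]
(np.int32(27), np.float64(233.4), np.float64(197.0)) [0.6042 0.1163]
(np.int32(24), np.float64(278.1), np.float64(202.9)) [0.5909 0.0298]
(np.int32(27), np.float64(223.1), np.float64(209.4)) [0.5801 0.1364]
(np.int32(27), np.float64(284.1), np.float64(218.4)) [0.5603 0.0188]
(np.int32(26), np.float64(220.5), np.float64(226.0)) [0.5479 0.1414]
(np.int32(23), np.float64(282.0), np.float64(234.8)) [0.5286 0.0235]
(np.int32(27), np.float64(226.1), np.float64(241.6)) [0.5178 0.1308]
(np.int32(24), np.float64(239.1), np.float64(251.9)) [0.4976 0.1061]
green [((np.int32(226), np.float64(253.8), np.float64(288.4)), array([0.428, 0.079, 0.069]))]
orange [((np.int32(29), np.float64(252.8), np.float64(222.0)), array([0.556, 0.08 , 0.069])), ((np.int32(216), np.float64(296.6), np.float64(270.9)), array([ 0.459, -0.003,  0.069]))]
red [((np.int32(413), np.float64(171.7), np.float64(273.9)), array([0.459, 0.234, 0.075]))]
scene
(np.int32(538), np.float64(44.3), np.float64(8.5)) [-1.3405  0.9658]
(np.int32(30), np.float64(320.0), np.float64(7.5)) [-0.0578  1.561 ]
(np.int32(199), np.float64(319.0), np.float64(40.6)) [0.1374 1.1309]
green [((np.int32(49), np.float64(247.6), np.float64(193.5)), array([0.43 , 0.078, 0.069]))]
orange [((np.int32(83), np.float64(240.5), np.float64(215.3)), array([ 0.461, -0.004,  0.069]))]
red []
```

```bash
cat >> meas.py <<'E'
ang=np.radians(-135+30*np.arange(10))
def pose(P):
    # circle centre, then yaw from gap direction
    c=np.linalg.lstsq(np.c_[2*P,np.ones(len(P))],(P**2).sum(1),rcond=None)[0]
    r=np.sqrt(c[2]+c[:2]@c[:2]); c=c[:2]
    return c,r,np.arctan2(*((P-c).sum(0)[::-1]))
def tool(): 
    s=readout.get_state(); return s,R.from_quat(s["tcp_rot"])
E
python3 - <<'E'
from meas import *
c=np.load("top.npy",allow_pickle=True).item()
P=fit(c)[0][1:]; ce,r,yaw=pose(P)
M=ce+.062*np.c_[np.cos(ang+yaw),np.sin(ang+yaw)]
print(ce,r,np.degrees(yaw)); print(M.round(4)); print([np.linalg.norm(M-p,axis=1).min().round(4) for p in P])
s,T=tool(); print(T.as_matrix().round(3))
for w in([.45,-.3,.20],[*M[9],.20]):
    print(w,(T.inv().apply(np.array(w)-s["eef_pos"])*100).round(2))
E
```

```text
[0.55404662 0.08007951] 0.06204328147697241 20.71942761602451
[[0.5286 0.0236]
 [0.5602 0.0184]
 [0.5902 0.0297]
 [0.6106 0.0546]
 [0.6157 0.0863]
 [0.6044 0.1163]
 [0.5795 0.1366]
 [0.5479 0.1418]
 [0.5178 0.1304]
 [0.4975 0.1056]]
[np.float64(0.0003), np.float64(0.0004), np.float64(0.0002), np.float64(0.0006), np.float64(0.0006), np.float64(0.0005), np.float64(0.0004), np.float64(0.0001), np.float64(0.0004), np.float64(0.0005)]
[[-0.     0.311 -0.951]
 [ 0.002 -0.951 -0.311]
 [-1.    -0.002 -0.   ]]
[0.45, -0.3, 0.2] [ -0.36 -24.94 -33.45]
[np.float64(0.4975309651405863), np.float64(0.10557423427700052), 0.2] [ -0.28 -62.02 -50.56]
```

Emit:
drive_tool(steps=[[0, -2.5, -3.3, 0, 0], [0, -2.5, -3.3, 0, 0], [0, -2.5, -3.3, 0, 0], [0, -2.5, -3.3, 0, 0], [0, -2.5, -3.3, 0, 0], [0, -2.5, -3.3, 0, 0], [0, -2.5, -3.3, 0, 0], [0, -2.5, -3.3, 0, 0], [0, -2.5, -3.3, 0, 0], [0, -2.5, -3.3, 0, 0]], force=40)

```text
time: 1.1
eef_pos: [0.4462, -0.2997, 0.1966]
tcp_rot: [-0.698, -0.111, 0.698, -0.111]
contact_force: [0.7, -0.5, -0.0]
opening: -0.001
```

Emit:
drive_tool(steps=[[0, -3.7, -1.7, 0, 0], [0, -3.7, -1.7, 0, 0], [0, -3.7, -1.7, 0, 0], [0, -3.7, -1.7, 0, 0], [0, -3.7, -1.7, 0, 0], [0, -3.7, -1.7, 0, 0], [0, -3.7, -1.7, 0, 0], [0, -3.7, -1.7, 0, 0], [0, -3.7, -1.7, 0, 0], [0, 0, 0, 0, 0]])

```text
time: 2.1
eef_pos: [0.4872, 0.0665, 0.1966]
tcp_rot: [-0.698, -0.114, 0.698, -0.113]
contact_force: [0.2, -0.6, -0.6]
opening: -0.001
```

Run:
```python
from meas import *
s,T=tool(); print(s["eef_pos"],T.as_matrix().round(4).tolist(),s["contact_force"],s["qpos"].round(2))
c=read_camera("wrist"); save(c,"wrist1.png"); P,A=fit(c)
for p,a in zip(P,A): print(a,p.round(4))
print((T.inv().apply(np.array([.4975,.1056,.11])-s["eef_pos"])*100).round(2))
```

```text
[0.48716544 0.06654948 0.19659058] [[-0.0008, 0.3159, -0.9488], [0.0015, -0.9488, -0.3159], [-1.0, -0.0017, 0.0003]] [ 0.19509243 -0.59595926 -0.58348409] [-0.07 -0.13  2.02  0.    1.25  1.18]
(np.int32(167), np.float64(307.1), np.float64(44.0)) [0.6166 0.0855]
(np.int32(165), np.float64(268.1), np.float64(46.0)) [0.605  0.1154]
(np.int32(155), np.float64(340.7), np.float64(63.5)) [0.6115 0.0538]
(np.int32(151), np.float64(236.2), np.float64(68.3)) [0.5803 0.1357]
(np.int32(144), np.float64(358.9), np.float64(97.5)) [0.5912 0.029 ]
(np.int32(140), np.float64(220.2), np.float64(103.5)) [0.5488 0.1409]
(np.int32(132), np.float64(357.8), np.float64(135.5)) [0.5612 0.0176]
(np.int32(124), np.float64(223.7), np.float64(141.0)) [0.5188 0.1295]
(np.int32(119), np.float64(339.4), np.float64(166.8)) [0.5298 0.0228]
(np.int32(115), np.float64(243.9), np.float64(170.6)) [0.4988 0.1048]
[ 8.66 -3.36 -2.22]
```

View pics/wrist1.png

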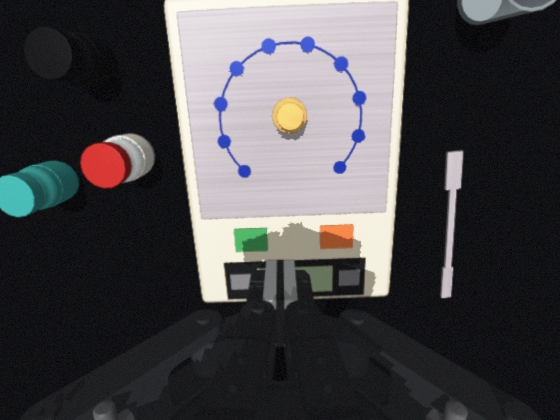

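The wrist view shows all ten dots: start at (244,171) by the green tag, end at (339,167) by the orange one. It agrees with the top view to about 1 mm. Next I go above the start dot.

Emit:
drive_tool(steps=[[0, -1.1, -0.75, 0, 0], [0, -1.1, -0.75, 0, 0], [0, -1.1, -0.75, 0, 0], [2.2, 0, 0, 0, 0], [2.2, 0, 0, 0, 0], [2.2, 0, 0, 0, 0], [2.2, 0, 0, 0, 0], [0, 0, 0, 0, 0], [0, 0, 0, 0, 0]])

```text
time: 3.05
eef_pos: [0.499, 0.101, 0.1091]
tcp_rot: [-0.698, -0.111, 0.699, -0.111]
contact_force: [-0.6, -0.8, 0.5]
opening: 0.005
```

Run:
```python
from meas import *
s,T=tool(); print(s["eef_pos"],s["contact_force"])
print((T.inv().apply(np.array([.498,.1052,.0835])-s["eef_pos"])*100).round(2))
```

```text
[0.49900964 0.10101345 0.10908659] [-0.55134137 -0.76215476  0.46629561]
[ 2.56 -0.43 -0.04]
```

Emit:
drive_tool(steps=[[0.8, -0.4, 0, 0, 0], [0.8, 0, 0, 0, 0], [0.8, 0, 0, 0, 0], [0.1, 0, 0, 0, 0], [0.1, 0, 0, 0, 0], [0.1, 0, 0, 0, 0], [0, 0, 0, 0, 0], [0, 0, 0, 0, 0]])

```text
time: 3.85
eef_pos: [0.4978, 0.1047, 0.0823]
tcp_rot: [0.698, 0.111, -0.698, 0.111]
contact_force: [-0.2, 0.6, -0.6]
opening: 0.002
```

Emit:
drive_tool(steps=[[0.1, 0, 0, 0, 0], [0.1, 0, 0, 0, 0], [0.1, 0, 0, 0, 0], [0.1, 0, 0, 0, 0], [0, 0, 0, 0, 0], [0, 0, 0, 0, 0]])

```text
time: 4.45
eef_pos: [0.4976, 0.1047, 0.0779]
tcp_rot: [-0.698, -0.111, 0.698, -0.111]
contact_force: [-0.2, -0.5, -0.1]
opening: 0.0
```

Emit:
drive_tool(steps=[[0.1, 0, 0, 0, 0], [0, 0, 0, 0, 0], [0, 0, 0, 0, 0]])

```text
time: 4.75
eef_pos: [0.4976, 0.1047, 0.077]
tcp_rot: [0.698, 0.111, -0.698, 0.111]
contact_force: [-0.4, -0.5, 0.2]
opening: -0.004
```

Emit:
drive_tool(steps=[[0.1, 0, 0, 0, 0], [0, 0, 0, 0, 0], [0, 0, 0, 0, 0]])

```text
time: 5.05
eef_pos: [0.4976, 0.1047, 0.076]
tcp_rot: [-0.698, -0.111, 0.698, -0.111]
contact_force: [-1.0, 0.5, -0.1]
opening: -0.001
```

Run:
```python
from meas import *
s,T=tool(); print(s["eef_pos"],s["contact_force"],s["wrist_torque"])
c=read_camera("wrist"); P,A=fit(c)
for p,a in zip(P,A): print(a,p.round(4))
f=c["frame"]; cv2.imwrite("pics/wrist2.png",cv2.resize(f[150:420,130:430,::-1],None,fx=2.2,fy=2.2))
c=read_camera("scene"); f=c["frame"]; cv2.imwrite("pics/scene2.png",cv2.resize(f[120:270,190:370,::-1],None,fx=4,fy=4))
```

```text
[0.49755158 0.10474288 0.07596508] [-0.9810166   0.45590938 -0.06568618] [ 0.04005428 -0.04468093 -0.03003962]
(np.int32(2831), np.float64(378.2), np.float64(78.2)) [0.6022 0.0868]
(np.int32(9), np.float64(258.0), np.float64(108.0)) [0.5698 0.1395]
(np.int32(473), np.float64(244.9), np.float64(143.0)) [0.5508 0.141 ]
(np.int32(12), np.float64(469.0), np.float64(162.5)) [0.5788 0.0228]
(np.int32(21), np.float64(242.0), np.float64(167.0)) [0.538  0.1389]
(np.int32(15), np.float64(468.0), np.float64(170.0)) [0.5749 0.0213]
(np.int32(27), np.float64(243.0), np.float64(178.0)) [0.5324 0.1367]
(np.int32(9), np.float64(467.0), np.float64(176.0)) [0.5717 0.0203]
(np.int32(320), np.float64(461.6), np.float64(194.9)) [0.5611 0.018 ]
(np.int32(9), np.float64(244.0), np.float64(188.0)) [0.5272 0.1347]
(np.int32(329), np.float64(248.5), np.float64(204.5)) [0.5188 0.1297]
(np.int32(281), np.float64(428.7), np.float64(241.6)) [0.5296 0.0231]
(np.int32(284), np.float64(279.4), np.float64(248.4)) [0.4986 0.105 ]
```

View pics/scene2.png

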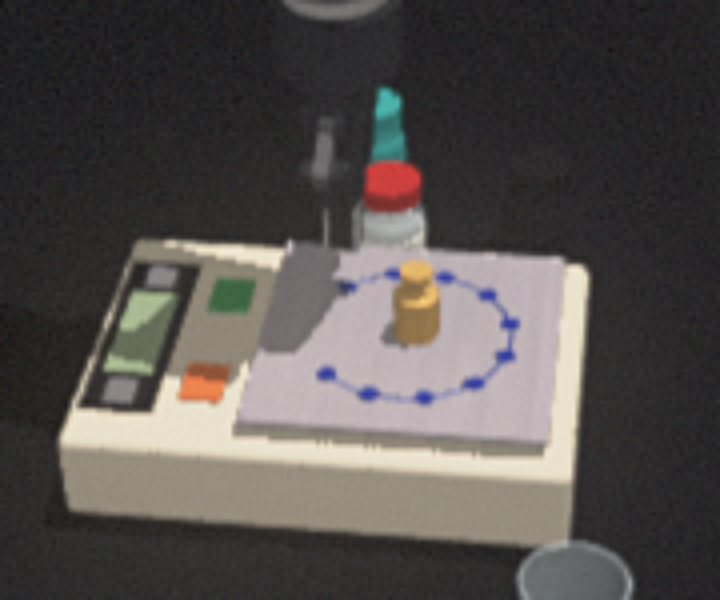

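View pics/wrist2.png

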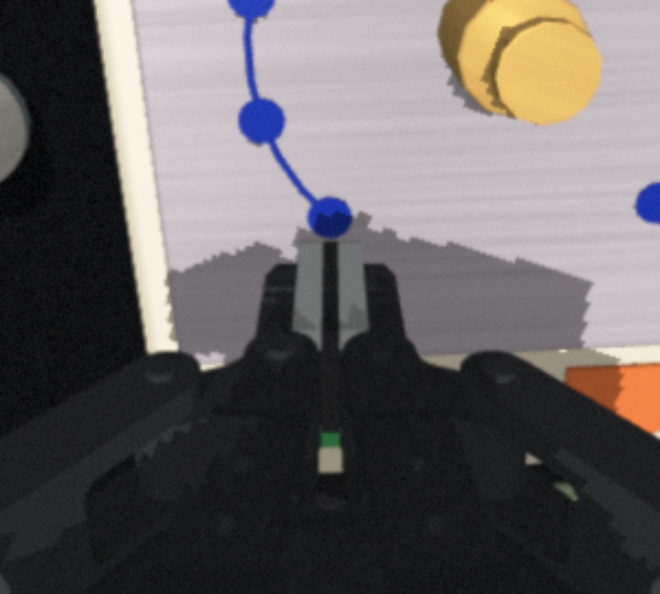

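Run:
```python
from meas import *
s,T=tool(); c=read_camera("wrist"); np.save("w3.npy",c,allow_pickle=True)
print(T.inv().apply(np.array(c["eye"])-s["eef_pos"]).round(4))
def proj(p):
    q=R.from_quat(c["orientation"]).inv().apply(p-np.array(c["eye"])); f=210/np.tan(np.radians(c["vertical_fov"])/2)
    a=np.array([q[0],-q[1]])/-q[2]; a*=1+c["k1"]*(a@a); return np.array([c["cx"],c["cy"]])+f*a
for o in([0,0,0],[0,0,.011],[0,0,-.011],[-.01,0,-.011],[-.02,0,-.011],[-.0187,0,0],[.004,0,-.011],[-.004,0,-.011]): print(o,proj(s["eef_pos"]+T.apply(o)).round(1))
print(s["contact_force"],s["joint_efforts"])
```

```text
[-0.1761  0.0002 -0.0813]
[0, 0, 0] [279.2 247.2]
[0, 0, 0.011] [279.2 263.7]
[0, 0, -0.011] [279.2 230.1]
[-0.01, 0, -0.011] [279.2 236.7]
[-0.02, 0, -0.011] [279.2 244.1]
[-0.0187, 0, 0] [279.2 261.7]
[0.004, 0, -0.011] [279.2 227.6]
[-0.004, 0, -0.011] [279.2 232.7]
[-0.35098936 -0.31527892 -0.06443266] [ 6.67977820e-04 -2.78250504e+01 -2.55419576e+01  1.43710881e-04
  7.81846302e-04  1.57854043e-05]
```

The tip in the wrist view (crop (330,243)) is not where the pose puts it, and there is no force yet. I'll triangulate the tip before pressing further.

Run:
```python
from meas import *
s,T=tool(); c=read_camera("scene")
f=210/np.tan(np.radians(c["vertical_fov"])/2)
def proj(c,p):
    q=R.from_quat(c["orientation"]).inv().apply(p-np.array(c["eye"]))
    f=210/np.tan(np.radians(c["vertical_fov"])/2)
    a=np.array([q[0],-q[1]])/-q[2]; a*=1+c["k1"]*(a@a); return np.array([c["cx"],c["cy"]])+f*a
img=cv2.resize(c["frame"][90:230,200:370,::-1],None,fx=4.5,fy=4.5,interpolation=cv2.INTER_CUBIC)
img=(255*(img/255.)**.4).astype(np.uint8)
w=np.load("w3.npy",allow_pickle=True).item()
for x in(0,-.02,-.04,-.06):
    p=s["eef_pos"]+T.apply([x,0,0]); u=proj(c,p); print(x,u.round(1)); q=tuple(int(t) for t in (u-[200,90])*4.5)
    cv2.circle(img,q,3,(0,0,255),-1)
cv2.imwrite("pics/scene3.png",img)
w2=(255*(w["frame"][180:420,160:400,::-1]/255.)**.5).astype(np.uint8)
cv2.imwrite("pics/wrist3.png",cv2.resize(w2,None,fx=2.5,fy=2.5))
```

```text
0 [275.9 192.8]
-0.02 [275.6 186.3]
-0.04 [275.4 179.7]
-0.06 [275.2 172.9]
```

View pics/scene3.png

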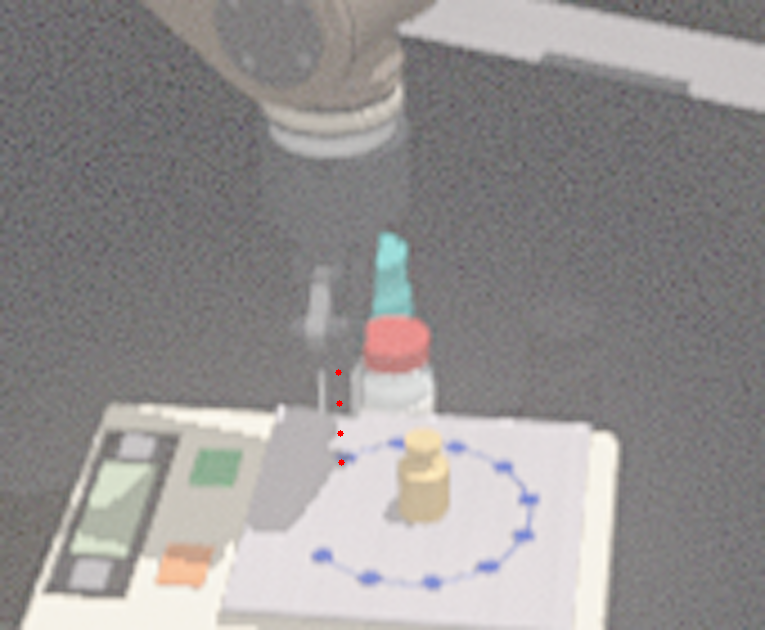

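Run:
```python
from meas import *
s,T=tool(); w=np.load("w3.npy",allow_pickle=True).item(); c=np.load("scene.npy",allow_pickle=True).item()
d1=ray(w,280,260.5); e1=np.array(w["eye"])
for v in(178,182,186,190):
    d2=ray(c,271.6,v); e2=np.array(c["eye"])
    t=np.linalg.lstsq(np.c_[d1,-d2],e2-e1,rcond=None)[0]
    p,q=e1+d1*t[0],e2+d2*t[1]; print(v,p.round(4),q.round(4),"tool",T.inv().apply((p+q)/2-s["eef_pos"]).round(4))
```

```text
178 [0.5055 0.1069 0.1093] [0.4876 0.1036 0.1185] tool [-0.0379 -0.0008  0.0008]
182 [0.501  0.1054 0.1   ] [0.4875 0.103  0.1069] tool [-0.0274 -0.0005  0.0034]
186 [0.4964 0.1039 0.0906] [0.4874 0.1023 0.0952] tool [-0.0169 -0.0002  0.0059]
190 [0.4919 0.1024 0.0811] [0.4874 0.1016 0.0834] tool [-0.0063  0.0001  0.0084]
```

View pics/wrist3.png

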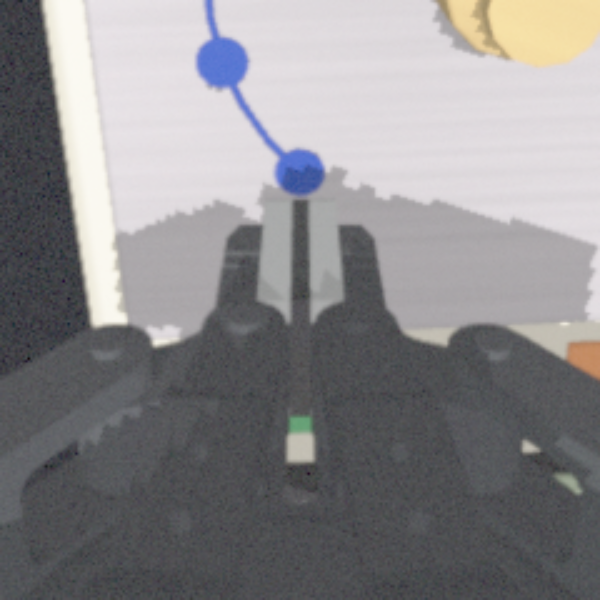

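The views don't settle it: the tip could be anywhere from touching to some way above the pan. I'll feel for contact in small steps with force feedback. I'm at the start dot, where hovering is allowed.

Emit:
drive_tool(steps=[[0.1, 0, 0, 0, 0], [0.1, 0, 0, 0, 0], [0, 0, 0, 0, 0]])

```text
time: 5.55
eef_pos: [0.4974, 0.1047, 0.0738]
tcp_rot: [-0.698, -0.111, 0.698, -0.111]
contact_force: [0.2, 0.4, -0.0]
opening: 0.004
```

```bash
cat > pan.py <<'E'
from meas import *
# pan height gauge: scale between two visible dots in wrist view, plus averaged force
def near(c,M,z):
    m=cv2.inRange(cv2.cvtColor(c["frame"],cv2.COLOR_RGB2HSV),(105,120,40),(130,255,255))
    m=cv2.morphologyEx(m,cv2.MORPH_OPEN,cv2.getStructuringElement(cv2.MORPH_ELLIPSE,(9,9)))
    n,_,s,ce=cv2.connectedComponentsWithStats(m)
    return [ce[i] for i in range(1,n) if 150<s[i,4]<600]
ce0=np.array([.5547,.0797]); yaw=np.radians(20.72)
M=ce0+.062*np.c_[np.cos(ang+yaw),np.sin(ang+yaw)]
from scipy.optimize import brentq
def gauge():
    c=read_camera("wrist"); px=near(c,M,.08)
    pr=[(int(np.argmin(np.linalg.norm(M-onz(c,*p,.08)[:2],axis=1))),p) for p in px]
    pr=[(k,p) for k,p in pr if np.linalg.norm(M[k]-onz(c,*p,.08)[:2])<.006]
    if len(pr)<3: return c,len(pr),None
    def g(z):
        P=np.array([onz(c,*p,z)[:2] for k,p in pr]); Q=M[[k for k,_ in pr]]
        return np.linalg.norm(P-P.mean(0))-np.linalg.norm(Q-Q.mean(0))
    return c,[k for k,_ in pr],brentq(g,.02,.12)
if __name__=="__main__":
    for _ in range(2):
        c,k,z=gauge(); s,_t=tool(); print(k,z,s["eef_pos"].round(4),s["contact_force"].round(2))
E
python3 pan.py
```

```text
[4, 5, 3, 6, 2, 7, 1, 8, 0, 9] 0.07952779260461258 [0.4975 0.1047 0.0739] [-0.19 -0.51 -0.1 ]
[4, 5, 3, 6, 2, 7, 1, 8, 0, 9] 0.0795776105603897 [0.4975 0.1047 0.0739] [ 0.22 -0.25  1.  ]
```

The ten-dot scale gives a usable gauge of pan height. It reads 79.6 mm, so the pan is still up. I continue down.

Emit:
drive_tool(steps=[[0.1, 0, 0, 0, 0], [0.1, 0, 0, 0, 0], [0, 0, 0, 0, 0]])

```text
time: 5.95
eef_pos: [0.4975, 0.1047, 0.0718]
tcp_rot: [-0.698, -0.111, 0.698, -0.111]
contact_force: [0.1, 0.0, -0.3]
opening: -0.002
```

```bash
python3 pan.py
```

```text
[4, 5, 3, 6, 2, 7, 1, 8, 0, 9] 0.07946527249325808 [0.4975 0.1047 0.0719] [ 0.53 -0.2  -0.5 ]
[4, 5, 3, 6, 2, 7, 1, 8, 0, 9] 0.07949060623588712 [0.4976 0.1047 0.072 ] [ 0.73 -0.21  0.19]
```

Emit:
drive_tool(steps=[[0.1, 0, 0, 0, 0], [0.1, 0, 0, 0, 0], [0, 0, 0, 0, 0]])

```text
time: 6.35
eef_pos: [0.4974, 0.1047, 0.0698]
tcp_rot: [-0.698, -0.111, 0.698, -0.111]
contact_force: [-0.3, 0.2, 0.1]
opening: -0.001
```

```bash
python3 pan.py
```

```text
[4, 5, 3, 6, 2, 7, 1, 8, 0, 9] 0.07941512627131042 [0.4975 0.1048 0.0699] [-0.67 -0.47  0.03]
[4, 5, 3, 6, 2, 7, 1, 8, 0, 9] 0.07940252393183234 [0.4976 0.1047 0.07  ] [-0.14 -0.3  -0.11]
```

Emit:
drive_tool(steps=[[0.1, 0, 0, 0, 0], [0.1, 0, 0, 0, 0], [0, 0, 0, 0, 0]])

```text
time: 6.75
eef_pos: [0.4975, 0.1047, 0.0678]
tcp_rot: [-0.698, -0.111, 0.698, -0.111]
contact_force: [0.4, 0.2, -1.2]
opening: 0.0
```

```bash
python3 pan.py
```

```text
[4, 5, 3, 6, 2, 7, 1, 8, 0, 9] 0.07934958493773911 [0.4975 0.1047 0.0679] [ 0.84 -0.55  0.41]
[4, 5, 3, 6, 2, 7, 1, 8, 0, 9] 0.07933604352873869 [0.4976 0.1047 0.068 ] [-0.26 -0.17 -0.18]
```

Run:
```python
from meas import *
c=read_camera("wrist"); t=read_camera("scene")
a=(255*(c["frame"][190:330,210:350,::-1]/255.)**.5).astype(np.uint8)
b=(255*(t["frame"][150:220,240:310,::-1]/255.)**.5).astype(np.uint8)
cv2.imwrite("pics/both.png",np.hstack([cv2.resize(a,(400,400)),cv2.resize(b,(400,400))]))
```

```text
(no output)
```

View pics/both.png

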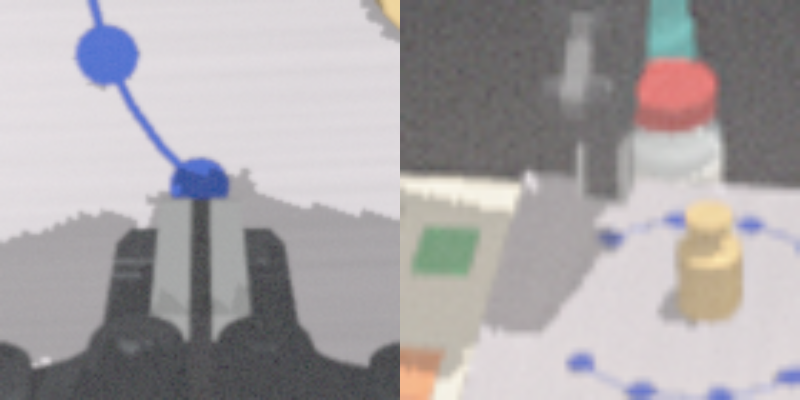

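Both views now agree: the tips end well short of the reported TCP. In the scene crop the finger bottom is at about px (275,184), while the reported TCP projects to about 195. In the wrist view the tip is at row 259, against 230 expected for a pad front at −11 mm. That makes the tips about 35 mm above the reported TCP, or roughly 23 mm above the pan. I'll descend further, coarse first and then by feel.

Emit:
drive_tool(steps=[[0.3, 0, 0, 0, 0], [0.3, 0, 0, 0, 0], [0.3, 0, 0, 0, 0], [0.1, 0, 0, 0, 0], [0, 0, 0, 0, 0]])

```text
time: 7.45
eef_pos: [0.4974, 0.1047, 0.0577]
tcp_rot: [-0.698, -0.111, 0.699, -0.111]
contact_force: [-0.8, -0.3, 0.3]
opening: -0.0
```

```bash
python3 pan.py
python3 - <<'E'
from meas import *
s,T=tool(); w=read_camera("wrist")
g=cv2.cvtColor(w["frame"],cv2.COLOR_RGB2GRAY); print(g[235:275,268].tolist()); 
for v in (257,259,261):
    d=T.inv().apply(ray(w,280,v)); e=T.inv().apply(np.array(w["eye"])-s["eef_pos"])
    print(v,[(e+d*((z-e[2])/d[2]))[0].round(4) for z in(-.011,-.005,0,.005)])
E
```

```text
[3, 6, 2, 7, 1, 8, 0] 0.07961846338551692 [0.4975 0.1047 0.0578] [-0.83 -0.13  0.34]
[3, 6, 2, 7, 1, 8, 0] 0.07962557540046854 [0.4977 0.1047 0.058 ] [-0.21 -0.16 -0.3 ]
[186, 188, 187, 185, 184, 187, 186, 188, 192, 187, 186, 186, 183, 174, 132, 76, 58, 57, 79, 116, 161, 181, 185, 175, 145, 104, 111, 110, 111, 109, 110, 107, 108, 111, 108, 111, 111, 111, 111, 109]
257 [np.float64(-0.0351), np.float64(-0.023), np.float64(-0.013), np.float64(-0.003)]
259 [np.float64(-0.0372), np.float64(-0.0253), np.float64(-0.0155), np.float64(-0.0056)]
261 [np.float64(-0.0393), np.float64(-0.0276), np.float64(-0.0179), np.float64(-0.0081)]
```

Emit:
drive_tool(steps=[[0.2, 0, 0, 0, 0], [0.2, 0, 0, 0, 0], [0.2, 0, 0, 0, 0], [0, 0, 0, 0, 0], [0, 0, 0, 0, 0]])

```text
time: 8.1
eef_pos: [0.4975, 0.1047, 0.0519]
tcp_rot: [-0.698, -0.111, 0.698, -0.111]
contact_force: [-0.3, -0.8, 0.0]
opening: 0.002
```

```bash
python3 pan.py
```

```text
[2, 7, 1, 8, 0] 0.0795932501081344 [0.4976 0.1047 0.052 ] [ 0.13  0.29 -0.1 ]
[2, 7, 1, 8, 0] 0.07963331685897836 [0.4977 0.1047 0.0521] [-0.11 -0.13  0.34]
```

Emit:
drive_tool(steps=[[0.1, 0, 0, 0, 0], [0.1, 0, 0, 0, 0], [0.1, 0, 0, 0, 0], [0, 0, 0, 0, 0], [0, 0, 0, 0, 0]])

```text
time: 8.7
eef_pos: [0.4976, 0.1047, 0.049]
tcp_rot: [-0.698, -0.111, 0.698, -0.111]
contact_force: [0.4, 0.3, -0.4]
opening: 0.005
```

```bash
python3 pan.py
```

```text
[2, 7, 1, 8, 0] 0.07960286316611534 [0.4976 0.1047 0.049 ] [-0.21  0.03 -0.29]
[2, 7, 1, 8, 0] 0.07965353572972847 [0.4976 0.1047 0.0491] [-0.09 -0.13 -0.67]
```

Emit:
drive_tool(steps=[[0.1, 0, 0, 0, 0], [0.1, 0, 0, 0, 0], [0, 0, 0, 0, 0], [0, 0, 0, 0, 0]])

```text
time: 9.2
eef_pos: [0.4975, 0.1047, 0.0469]
tcp_rot: [-0.698, -0.111, 0.698, -0.111]
contact_force: [0.4, -0.2, 0.3]
opening: 0.002
```

```bash
python3 pan.py
```

```text
[2, 7, 1, 8, 0] 0.07960253474220613 [0.4976 0.1047 0.047 ] [0.43 0.67 0.37]
[2, 7, 1, 8, 0] 0.07959641209402274 [0.4976 0.1047 0.047 ] [-0.13 -0.17 -0.29]
```

Emit:
drive_tool(steps=[[0.1, 0, 0, 0, 0], [0.1, 0, 0, 0, 0], [0, 0, 0, 0, 0], [0, 0, 0, 0, 0]])

```text
time: 9.7
eef_pos: [0.4977, 0.1047, 0.0453]
tcp_rot: [0.698, 0.111, -0.698, 0.111]
contact_force: [0.8, -0.4, 2.6]
opening: -0.002
```

```bash
python3 pan.py
```

```text
[2, 7, 1, 8, 0] 0.07920889926852208 [0.4977 0.1047 0.0453] [-1.29  0.29  3.02]
[2, 7, 1, 8, 0] 0.07918351512195046 [0.4977 0.1047 0.0453] [-1.14  0.24  3.75]
```

Contact: about 3 N, and the pan has sunk 0.4 mm. Pressing about 3.5 mm more.

Emit:
drive_tool(steps=[[0.1, 0, 0, 0, 0], [0.1, 0, 0, 0, 0], [0.1, 0, 0, 0, 0], [0.05, 0, 0, 0, 0], [0, 0, 0, 0, 0], [0, 0, 0, 0, 0]])

```text
time: 10.4
eef_pos: [0.4978, 0.1047, 0.0418]
tcp_rot: [0.698, 0.111, -0.698, 0.111]
contact_force: [-2.0, 0.6, 4.5]
opening: -0.003
```

```bash
python3 pan.py
python3 - <<'E'
from pan import *
s,T=tool(); print(T.as_matrix().round(4).tolist())
# waypoints mark9->mark0, 4 rows per gap
a=np.radians(np.linspace(135,-135,37))+yaw
W=ce0+.062*np.c_[np.cos(a),np.sin(a)]
Q=np.r_[[s["eef_pos"][:2]],W[1:]]
D=np.diff(Q,axis=0); t=T.inv().apply(np.c_[D,np.zeros(36)])*100
print(t[:,1:].round(2).tolist())
E
```

```text
[2, 7, 1, 8, 0] 0.07569187571291822 [0.4977 0.1047 0.0418] [-1.46 -0.11  5.41]
[2, 7, 1, 8, 0] 0.0756863860496009 [0.4978 0.1048 0.0419] [-1.63 -0.02  5.43]
[[0.0002, 0.3106, -0.9505], [0.0, -0.9505, -0.3106], [-1.0, 0.0, -0.0002]]
[[-0.59, -0.63], [-0.48, -0.65], [-0.39, -0.71], [-0.3, -0.76], [-0.19, -0.79], [-0.09, -0.81], [0.02, -0.81], [0.12, -0.8], [0.23, -0.78], [0.33, -0.74], [0.42, -0.69], [0.51, -0.63], [0.58, -0.56], [0.65, -0.48], [0.71, -0.39], [0.76, -0.3], [0.79, -0.19], [0.81, -0.09], [0.81, 0.02], [0.8, 0.12], [0.78, 0.23], [0.74, 0.33], [0.69, 0.42], [0.63, 0.51], [0.56, 0.58], [0.48, 0.65], [0.39, 0.71], [0.3, 0.76], [0.19, 0.79], [0.09, 0.81], [-0.02, 0.81], [-0.12, 0.8], [-0.23, 0.78], [-0.33, 0.74], [-0.42, 0.69], [-0.51, 0.63]]
```

The pan is about 3.9 mm down at 5.4 N, which is right. Now the slide.

Emit:
drive_tool(steps=[[0, -0.59, -0.63, 0, 0], [0, -0.48, -0.65, 0, 0], [0, -0.39, -0.71, 0, 0], [0, -0.3, -0.76, 0, 0], [0, -0.19, -0.79, 0, 0], [0, -0.09, -0.81, 0, 0], [0, 0.02, -0.81, 0, 0], [0, 0.12, -0.8, 0, 0]])

```text
time: 11.3
eef_pos: [0.5477, 0.1414, 0.0414]
tcp_rot: [-0.697, -0.111, 0.699, -0.111]
contact_force: [-3.7, -1.0, 4.8]
opening: -0.001
```

```bash
cat > chk.py <<'E'
from pan import *
import sys
k=float(sys.argv[1]); c,ks,z=gauge(); s,T=tool()
a=np.radians(135-7.5*k)+yaw; w=ce0+.062*np.array([np.cos(a),np.sin(a)])
print(ks,"pan",z,s["eef_pos"].round(4),s["contact_force"].round(2),"err(tool cm)",(T.inv().apply(np.r_[w,s["eef_pos"][2]]-s["eef_pos"])*100).round(2))
E
python3 chk.py 8
```

```text
[4, 5, 3, 6, 2, 1, 0] pan 0.0754059455577322 [0.5491 0.1415 0.0418] [-1.78  0.51  5.35] err(tool cm) [ 0.   -0.01  0.06]
```

Tracking well: the error is 0.6 mm and the pan is about 4 mm down. Continuing.

Emit:
drive_tool(steps=[[0, 0.23, -0.78, 0, 0], [0, 0.33, -0.74, 0, 0], [0, 0.42, -0.69, 0, 0], [0, 0.51, -0.63, 0, 0], [0, 0.58, -0.56, 0, 0], [0, 0.65, -0.48, 0, 0], [0, 0.71, -0.39, 0, 0], [0, 0.76, -0.3, 0, 0]])

```text
time: 12.15
eef_pos: [0.605, 0.1167, 0.0419]
tcp_rot: [0.698, 0.112, -0.698, 0.11]
contact_force: [-1.6, 2.7, 6.4]
opening: 0.001
```

```bash
python3 chk.py 16
```

```text
[4, 3, 6, 2] pan 0.07576904546029911 [0.6059 0.1156 0.0421] [-0.95  1.09  5.41] err(tool cm) [-0.   -0.06  0.07]
```

Emit:
drive_tool(steps=[[0, 0.79, -0.19, 0, 0], [0, 0.81, -0.09, 0, 0], [0, 0.81, 0.02, 0, 0], [0, 0.8, 0.12, 0, 0], [0, 0.78, 0.23, 0, 0], [0, 0.74, 0.33, 0, 0], [0, 0.69, 0.42, 0, 0], [0, 0.63, 0.51, 0, 0]])

```text
time: 13.0
eef_pos: [0.6119, 0.0539, 0.0423]
tcp_rot: [0.699, 0.111, -0.697, 0.111]
contact_force: [2.1, 3.3, 3.7]
opening: -0.004
```

```bash
python3 chk.py 24
```

```text
[4, 5, 6, 7] pan 0.07598926005897859 [0.6114 0.0528 0.0422] [0.18 0.01 5.82] err(tool cm) [-0.   -0.14 -0.02]
```

Emit:
drive_tool(steps=[[0, 0.5, 0.58, 0, 0], [0, 0.43, 0.65, 0, 0], [0, 0.39, 0.71, 0, 0], [0, 0.3, 0.76, 0, 0], [0, 0.19, 0.79, 0, 0], [0, 0.09, 0.81, 0, 0], [0, -0.02, 0.81, 0, 0], [0, -0.12, 0.8, 0, 0]])

```text
time: 13.85
eef_pos: [0.5608, 0.018, 0.0422]
tcp_rot: [0.699, 0.111, -0.697, 0.112]
contact_force: [3.5, 1.1, 4.5]
opening: -0.003
```

```bash
python3 chk.py 32
```

```text
[4, 5, 3, 6, 2, 7, 8, 9] pan 0.07585621006922016 [0.5595 0.0179 0.0419] [ 1.25 -0.13  5.13] err(tool cm) [ 0.    0.04 -0.13]
```

Last stretch to mark0, a short hold, then a straight lift.

Emit:
drive_tool(steps=[[0, -0.2, 0.75, 0, 0], [0, -0.33, 0.7, 0, 0], [0, -0.42, 0.66, 0, 0], [0, -0.48, 0.6, 0, 0], [0, 0, 0, 0, 0], [0, 0, 0, 0, 0]])

```text
time: 14.5
eef_pos: [0.529, 0.0235, 0.0416]
tcp_rot: [-0.698, -0.111, 0.699, -0.112]
contact_force: [0.4, -1.1, 5.7]
opening: 0.0
```

```bash
python3 chk.py 36
```

```text
[2, 7, 1, 8, 9] pan 0.075308330158701 [0.529  0.0235 0.0415] [ 0.41 -0.39  5.18] err(tool cm) [ 0.    0.03 -0.01]
```

Emit:
drive_tool(steps=[[-0.5, 0, 0, 0, 0], [-1, 0, 0, 0, 0], [-2, 0, 0, 0, 0], [-3, 0, 0, 0, 0], [-3, 0, 0, 0, 0], [-3, 0, 0, 0, 0], [-3, 0, 0, 0, 0], [0, 0, 0, 0, 0], [0, 0, 0, 0, 0]])

```text
time: 15.45
eef_pos: [0.5291, 0.0241, 0.1964]
tcp_rot: [-0.698, -0.111, 0.699, -0.111]
contact_force: [-0.3, 0.8, -0.7]
opening: 0.002
```

```bash
python3 chk.py 36
python3 - <<'E'
from meas import *
c0=np.load("top.npy",allow_pickle=True).item(); c=read_camera("scene"); c0=np.load("scene.npy",allow_pickle=True).item()
save(c,"end.png")
E
```

```text
0 pan None [0.5285 0.0242 0.1951] [ 0.14 -0.34 -0.93] err(tool cm) [-0.    0.12 -0.04]
```

View pics/end.png

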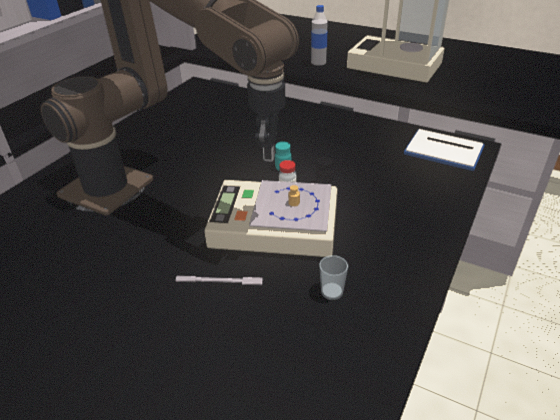

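The final scene shows the weight at (294,197), jar (288,172), beaker (333,277) and spatula (220,280) unmoved, with the gripper clear. The gauge returned nothing only because its blob-size filter suits close range. I'll check the pan with a wider filter, then hand in.

```bash
sed -i 's/150<s/60<s/; s/(9,9)/(5,5)/' pan.py
python3 - <<'E'
from pan import *
print(gauge()[1:]); s,_=tool(); print(s["dq"].round(3),s["contact_force"].round(2)); print(sign_off())
E
```

```text
([4, 5, 3, 6, 2, 7, 1, 8, 0, 9], 0.07930016364541792)
[ 0.     0.005 -0.002  0.001  0.    -0.001] [-0.01  0.24  0.63]
the job is handed in; nothing more can be done
None
```

I pressed the pan at the dot by the green tag (mark9) and slid over all ten dots to mark0 at the orange tag in one stroke. I then lifted clear and handed the job in at about 15.5 s of the 46 s allowed.

- **During the stroke:** I checked five points, and the pan was about 4 mm down at each, with 5–6 N on the tool. The fingertips stayed within about 1.5 mm of the line.
- **At the end:** The gripper is clear of everything and the force reading is down to noise. In the last picture the weight, jar, beaker and spatula look unmoved; I checked these by eye, not by measurement.
- **Pan height disagreement:** After the lift, the camera estimate put the pan top at 79.3 mm, against 80 mm nominal. The same estimate read 79.3–79.7 mm before I touched the pan, so I take it as fully up. It is not precise enough to prove the 0.6 mm limit on its own.
- **Tool pose disagreement:** The fingertips first touched with the reported TCP at 45 mm, about 35 mm lower than the stated tool frame implies. I therefore set the press depth by contact force and camera, not by the reported height.

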